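# Start a spin in the microcentrifuge

## Robot

A 6-joint arm with a two-finger parallel gripper is mounted at the origin on the work surface. World frame = base frame: x ahead of the robot, y to its left, z up, the work surface at z = 0. Lengths are in mm, angles in rad, forces in N, time in s.
With the tool pointing down it reaches from about 350 to 875 mm from the base axis. Payload 4.2 kg.
Tool frame: the origin (TCP) lies at the very end of the fingers, on their centre line; the grasp point (between the pads) lies 19 mm behind it; z points along the fingers, y is the line along which they close (so a half turn about z gives the same grasp; the last joint's range is limited). The gripper opens to 85 mm and grips with 20 to 120 N. Pads are 22 mm wide; open, the fingers measure 114 mm over their backs; the gripper's body (76 mm by 85 mm) begins 54 mm behind the grasp point. The pads swing forward as they close: fully open they stand 13 mm farther back than shut.
Start: joints at [-1.071, 0.385, 0.008, 0, -1.194, -0.259], TCP at [149.067, -606.942, 231.312] pointing down, gripper open.
Joint ranges: [-3.14, 3.14], [-1.21, 2.06], [-1.07, 1.41], [-3.16, 2.05], [-2.99, -0.16], [-3.1, 3.1]. Speed limits (rad/s): [2.79, 2.79, 3.14, 3.14, 3.14, 3.14].

## Interface

Orientations are given as a unit quaternion [x, y, z, w].
In Python, from bench import monitor, get_image, camera_info, job_done gives the robot as it stands.
- The arm moves only by the tool send_rows, never from a script. Its argument "series" is a list of rows, each a list of 3 entries, a list of its own where there are three numbers: the shift along the tool's x, y, z in mm, then the turn, a rotation vector about the tool's x, y, z in rad, then the finger opening in mm, from 0 to 85.4. A call has 1 to 8 rows; each row shifts and turns the commanded pose from where the row before left it, along the tool's axes as they then stand; what a row does not reach is not made up. A row lasts 1/10 s, in which the tool goes at most 50 mm and 8.59 degrees, less where a joint would pass 70% of its speed; a pose out of reach is approached as far as the arm can. A call with a gripper value outside its range is refused whole. The fingers move at their own pace and stop on an object; the grip force is fixed at half the most. Time passes only in rows, so rows that do not move let the fingers close. It gives the time, the measured TCP pose, the force, the opening and the grip force at its end, in the units of the state.
- monitor.read_state(): the state, without advancing time (a new reading comes with each control period).
- get_image(name): name is "scene" or "top" or "wrist"; returns the picture (384x512x3 uint8, red, green, blue); there is no depth.
- camera_info(name): a dict with "intrinsics" (3x3 intrinsics, pixels), "R" (3x3) and "t" (3): a world point X has camera coordinates R X + t. Camera axes: x right, y down, z forward; pixel columns grow to the right and rows downward; lengths in mm; the calibration is good to about 2 mm. The wrist camera is an equidistant fisheye: a pixel r from the principal point sees the ray r / f radians off the axis. A picture is of the moment at which its call begins: read the wrist's pose just before it. camera_info takes no time and is no camera call; for the wrist camera it gives the pose at the moment of the call.
- job_done(): hands the job in; it is judged then, once.
The state is a dict: "clock": time; "joints": joint angles; "joint_vel": joint speeds; "joint_efforts": joint torques, N m; "position": TCP position; "ee_rot": TCP orientation; "contact_force": force on the tool from outside, world axes, zero at the start; "wrist_torque": the same for the moment, N m; "gripper_width": finger opening in mm; "grasp_force": force on a finger pad.
Only numpy, scipy, OpenCV 4.12 (cv2) and the standard library are available. Lean on these libraries where they do the work, as an engineer would, in place of code of your own. Each camera call takes 0.05 s, during which the arm holds its last target. There are 200 camera calls.

## Task

The tubes are already balanced in the rotor of the bench microcentrifuge: set it running. Switch it on by pressing down the raised right half of its black power rocker, then push the open lid down until it clicks shut and stays shut, then press the green start key in and let it come back up. Do not press start before that, never press the red stop key, and leave the tube rack, beaker and dropper bottle standing where they are.

Things in the scene. Friction and masses are not known exactly. Their poses are not given: they have to be found in the camera images.
- centrifuge: White bench microcentrifuge, fixed; 300 mm deep (x), 230 wide (y), 136 high with the lid shut. Origin on the bench at mid-width, 155 mm behind the front edge; x points from its front panel to its back, y to its left, z up. The front 100 mm is the sloping control panel; behind it the rotor bowl (deck 115 mm above the bench) lies under the lid.
- panel (a point): Middle of the control panel's face, at (-105, 0, 88) mm in the centrifuge's frame. The face slopes down 15 degrees towards the front: outward normal (-0.259, 0, 0.966) in that frame. On one line across it, from right (-y) to left: black rocker (middle at y = -86 mm), red stop key (-35), green start key (+15), then a flat display and flat setting pads.
- power_rocker (a joint): Black power rocker, 22 mm by 30 mm, its long side across the machine, tipping about its middle. Rad: 0 = off, 0.34 = on. Snap action: past about 0.17 it tips over by itself, and it stays on either side. About 6 N on the raised half, 10 mm from the middle, tips it (4 N at its outer end).
- rocker_on (a point): Point on top of the rocker's right half (green dot), 10 mm along it from the rocker's middle. When off, this half slopes up to the right at 0.34 rad, its outer end 9 mm above the panel; switched on, it lies parallel to the panel, 4 mm above it, and the point has gone down about 3.5 mm. Press along the panel's inward normal or straight down.
- lid (a joint): Grey lid with a round clear window, hinged at the machine's back. Rad: 0 = shut, grows as it opens, at most 1.2. It starts open at 0.75 to 1.05 and stays there. A spring lifts it when nearly shut; a spring catch clicks over at about 0.03 and then holds it shut, near 0. At the front lip 2 to 3 N moves it and 5 to 8 N clicks it shut. Let go above 0.03 it rises again.
- lid_push (a point): Point on the outer (upper) face of the lid near its front lip, mid-width: 184 mm from the hinge line along the lid and 14 mm off it; the lip ends 19 mm beyond. With the lid shut it lies at (-54, 0, 136) mm in the centrifuge's frame. The lid is 210 mm wide and 20 mm thick; the lip is 70 mm wide and 12 mm thick.
- lid_hinge (a point): Point on the lid's hinge line, mid-width: at x = +130 mm, z = 122 mm in the centrifuge's frame. The hinge line runs along the centrifuge's y; the lid's front goes up as it opens.
- start_key (a joint): Green start key, m: 0 = up, 0.004 = fully in. It slides along the panel's normal, is sprung and needs about 3.7 N at 2.5 mm and 5 N fully in.
- start_key_top (a point): Centre of the top of the green start key (22 mm up the slope by 24 mm across); when up it stands 7 mm above the panel.
- stop_key (a joint): Red stop key, m: 0 = up, 0.004 = fully in; the same make as the start key.
- stop_key_top (a point): Centre of the top of the red stop key (22 mm by 24 mm), 50 mm to the right of the start key; stands 7 mm above the panel.
- tube_rack: Loose blue block for small tubes, 60 mm by 100 mm, 48 mm high with its tube caps. Origin at the middle of its underside, z up.
- beaker: Loose glass beaker, 56 mm across the rim, 68 mm high. Origin at the middle of its underside, z up.
- dropper_bottle: Loose amber dropper bottle with a red teat, 38 mm across, 100 mm high. Origin at the middle of its underside, z up.
Things that resemble listed ones, but are neither listed nor needed, are in the scene too. Of the things that look like the tube_rack, the smallest one is meant.

How it is judged:
By the outcome, as a careful person would: the job done as asked, in the order asked, and still so for the second after the job is handed in, with the robot touching nothing.
It also fails if it takes over 51 s, if anything falls off the work surface, if the arm or the gripper's body presses on something with over 40 N, if the wrist force passes 120 N, or if a joint passes its speed limit or range.

## Working session

There is one attempt and no reset: what is moved stays moved. The work goes in short steps, Python scripts to look and compute and a tool call to move; the robot and the scene stay as the last step left them, time stands still between calls to the robot, and variables do not carry over. Pictures are saved under pics/ and viewed, at most 10 in all, crops included, and the job is handed in when it is done.

Besides the shell and the picture viewer there is one more tool, called by a JSON object that holds its "fn" and its "kwargs". send_rows: Moves the arm, as the interface text tells. Its arguments: {"type":"object","properties":{"series":{"type":"array"}},"required":["series"]}

```bash
mkdir -p pics; python3 - <<'E'
from bench import monitor,get_image,camera_info
import cv2,numpy as np
s=monitor.read_state();print(s)
for n in("scene","top"):
    im=get_image(n);cv2.imwrite(f"pics/{n}0.png",im[:,:,::-1])
    c=camera_info(n);print(n,c)
a=[cv2.imread(f"pics/{n}0.png") for n in("scene","top")]
for n,i in zip(("scene","top"),a): cv2.imwrite(f"pics/{n}0b.png",cv2.resize(i,(800,600),interpolation=cv2.INTER_CUBIC))
E
```

```text
{'clock': 0.0, 'joints': array([-1.07138797e+00,  3.85570280e-01,  6.58889760e-03, -4.83876296e-04,
       -1.19399649e+00, -2.58594974e-01]), 'joint_vel': array([-1.42190117e-04, -2.30402531e-05, -3.61392047e-05, -3.44758728e-04,
        2.71424237e-05, -3.98650998e-04]), 'joint_efforts': array([-1.88408048e-03, -3.92289770e+01,  1.88401526e+01,  4.18619916e+00,
       -4.66685815e-03,  6.08135025e-06]), 'position': array([ 148.92336699, -606.38342653,  230.20109503]), 'ee_rot': array([-1.20027269e-01,  9.92769970e-01,  1.09656407e-03, -1.94667713e-04]), 'contact_force': array([-0.83020171, -0.1424628 ,  0.09480913]), 'wrist_torque': array([-0.04771645,  0.02015178,  0.0043579 ]), 'grasp_force': 0.0, 'gripper_width': 85.27595767674686}
scene {'intrinsics': array([[379.08881758,   0.        , 260.2897765 ],
       [  0.        , 379.08881758, 196.67027199],
       [  0.        ,   0.        ,   1.        ]]), 'R': array([[-0.54592147,  0.83764418,  0.01794382],
       [ 0.63564611,  0.42803478, -0.64244864],
       [-0.54582394, -0.33932059, -0.76611864]]), 't': array([ 350.22799002, -262.83343991, 1500.14143411])}
top {'intrinsics': array([[452.81941414,   0.        , 256.80038501],
       [  0.        , 452.81941414, 191.65649015],
       [  0.        ,   0.        ,   1.        ]]), 'R': array([[ 0.01044215, -0.99985474,  0.01347076],
       [-0.98930108, -0.01229045, -0.14536959],
       [ 0.14551403, -0.01180867, -0.98928571]]), 't': array([ -61.02092601,  582.13649811, 1500.40943171])}
```

View pics/scene0b.png

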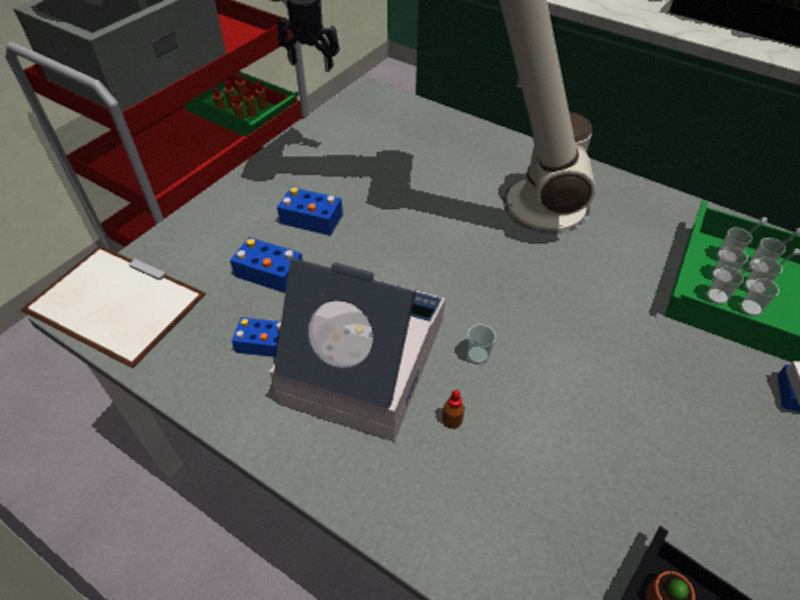

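View pics/top0b.png

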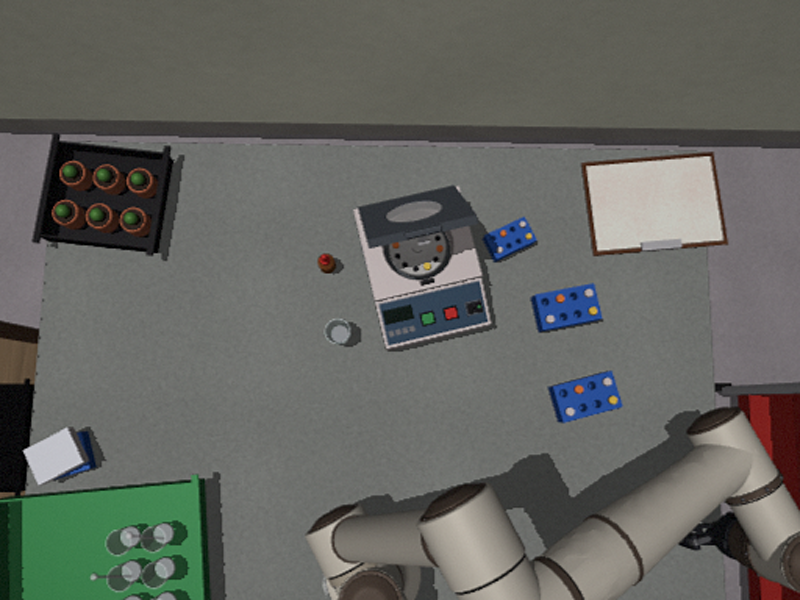

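The top view shows the centrifuge with its panel towards the robot: green key at about (428,318)/1.5625, red (451,313), rocker (475,308). The racks are to its right, and the beaker and bottle to its left. I'll enlarge it.

```bash
python3 - <<'E'
import cv2
i=cv2.imread("pics/top0.png")[115:227,220:330]
cv2.imwrite("pics/topc.png",cv2.resize(i,None,fx=5,fy=5,interpolation=cv2.INTER_CUBIC))
E
```

```text
(no output)
```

View pics/topc.png

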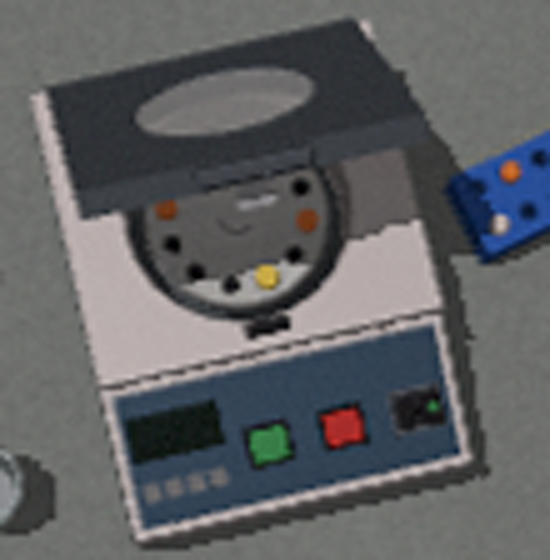

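```bash
cat > h.py <<'E'
import numpy as np
from bench import camera_info
from scipy.optimize import least_squares
def W(p,q):
    c,s=np.cos(p[2]),np.sin(p[2]);q=np.atleast_2d(q)
    return np.c_[p[0]+c*q[:,0]-s*q[:,1],p[1]+s*q[:,0]+c*q[:,1],q[:,2]]
def proj(n,X):
    k=camera_info(n);x=(k["R"]@X.T).T+k["t"];x=(k["intrinsics"]@x.T).T
    return x[:,:2]/x[:,2:]
E
python3 - <<'E'
from h import *
q=np.array([[-106.8,15,94.8],[-106.8,-35,94.8],[-107,-95.5,95.2],[-155,115,74.6],[-155,-115,74.6]])
uv=np.array([[269,444],[343,427],[433,406],[140,535],[470,460]])/5+[220,115]-.4
r=least_squares(lambda p:(proj("top",W(p,q))-uv).ravel(),[600,0,0.2])
print(r.x,r.fun.reshape(-1,2).round(2))
np.save("p.npy",r.x)
# lid: push-point line & lip at angles
for a in np.arange(.7,1.1,.05):
    rr=lambda d,o,y:[130-d*np.cos(a)-o*np.sin(a)*-1*1 if 0 else 130-(d*np.cos(a)-o*np.sin(a)),y,122+d*np.sin(a)+o*np.cos(a)]
    L=[rr(203,14,35),rr(203,14,-35),rr(190,14,105),rr(190,14,-105)]
    P=W(r.x,L);print(round(a,2),((proj("top",P)-[220,115]+.4)*5).round().tolist(),(proj("scene",P)*1.5625).round().tolist())
for n,c in [("hinge",[130,0,122]),("push shut",[-54,0,136]),("key",q[0]),("rock",q[2])]: print(n,W(r.x,c))
E
```

```text
[ 6.49103094e+02 -9.92929030e+01  2.26423874e-01] [[ 0.01 -1.44]
 [ 0.04 -1.25]
 [-0.05 -0.88]
 [-0.81  1.66]
 [ 0.81  1.91]]
0.7 [[216.0, 259.0], [332.0, 235.0], [97.0, 271.0], [442.0, 197.0]] [[380.0, 269.0], [341.0, 258.0], [418.0, 287.0], [302.0, 255.0]]
0.75 [[214.0, 245.0], [330.0, 220.0], [94.0, 257.0], [441.0, 184.0]] [[378.0, 269.0], [339.0, 258.0], [416.0, 288.0], [299.0, 254.0]]
0.8 [[212.0, 230.0], [328.0, 205.0], [91.0, 243.0], [439.0, 170.0]] [[376.0, 269.0], [337.0, 258.0], [415.0, 288.0], [297.0, 255.0]]
0.85 [[209.0, 215.0], [326.0, 190.0], [88.0, 229.0], [438.0, 155.0]] [[375.0, 269.0], [335.0, 258.0], [414.0, 289.0], [294.0, 255.0]]
0.9 [[206.0, 199.0], [324.0, 174.0], [85.0, 214.0], [436.0, 140.0]] [[373.0, 270.0], [332.0, 259.0], [412.0, 290.0], [292.0, 256.0]]
0.95 [[203.0, 183.0], [321.0, 158.0], [82.0, 199.0], [434.0, 125.0]] [[370.0, 272.0], [330.0, 260.0], [410.0, 291.0], [289.0, 257.0]]
1.0 [[200.0, 166.0], [319.0, 141.0], [79.0, 184.0], [431.0, 109.0]] [[368.0, 273.0], [327.0, 262.0], [409.0, 293.0], [286.0, 258.0]]
1.05 [[197.0, 149.0], [316.0, 124.0], [76.0, 168.0], [429.0, 94.0]] [[366.0, 275.0], [324.0, 263.0], [407.0, 295.0], [284.0, 260.0]]
1.1 [[193.0, 132.0], [313.0, 107.0], [72.0, 152.0], [426.0, 78.0]] [[363.0, 277.0], [322.0, 265.0], [405.0, 297.0], [281.0, 262.0]]
hinge [[775.78490147 -70.10866755 122.        ]]
push shut [[ 596.48141983 -111.41558548  136.        ]]
key [[ 541.66170461 -108.65174332   94.8       ]]
rock [[ 566.2734097  -216.37617868   95.2       ]]
```

```bash
python3 - <<'E'
from h import *
uv=np.array([[269,444],[343,427],[433,406],[140,535],[470,460]])/5+[220,115]-.4
def f(p):
    q=np.array([[-106.8,15,94.8],[-106.8,-35,94.8],[-107,-95.5,95.2],[-155+p[3],115,74.6],[-155+p[3],-115,74.6]])
    return (proj("top",W(p,q))-uv).ravel()
r=least_squares(f,[600,0,0.2,0])
print(r.x,r.fun.reshape(-1,2).round(2)); p=r.x[:3]; np.save("p.npy",p)
for n,c in [("hinge",[130,0,122]),("push shut",[-54,0,136]),("key",[-106.8,15,94.8]),("rock",[-107,-95.5,95.2])]: print(n,W(p,c))
from bench import monitor
from scipy.spatial.transform import Rotation as R
s=monitor.read_state();print(R.from_quat(s["ee_rot"]).as_matrix().round(3))
k=camera_info("wrist");print(k, (-k["R"].T@k["t"])-s["position"])
E
```

```text
[ 6.44528649e+02 -9.87365380e+01  2.39265469e-01  1.01170922e+01] [[ 0.26 -0.09]
 [ 0.25 -0.1 ]
 [ 0.11  0.04]
 [-1.    0.36]
 [ 0.39 -0.23]]
hinge [[770.82524952 -67.92795702 122.        ]]
push shut [[ 592.06698399 -111.53394861  136.        ]]
key [[ 537.2162976  -109.47428759   94.8       ]]
rock [[ 563.209289   -216.87379596   95.2       ]]
[[-0.971 -0.238 -0.001]
 [-0.238  0.971  0.002]
 [ 0.     0.002 -1.   ]]
{'intrinsics': array([[297.31863964,   0.        , 252.05207083],
       [  0.        , 297.31863964, 189.00687046],
       [  0.        ,   0.        ,   1.        ]]), 'R': array([[-0.23841028,  0.97116302,  0.00170893],
       [ 0.9363019 ,  0.22938429,  0.26593533],
       [ 0.25787456,  0.06500179, -0.96398936]]), 't': array([623.71344319, -35.48976985, 378.94550294])} [-64.72344915 -15.77114977 143.3497506 ]
```

```bash
cat >> h.py <<'E'
from bench import monitor
from scipy.spatial.transform import Rotation as R
def need(q,p=None,tilt=None):
    "tool-axis shift to bring TCP to centrifuge-frame point q; also rotvec to desired tilt"
    p=np.load("p.npy") if p is None else p
    s=monitor.read_state();M=R.from_quat(s["ee_rot"])
    d=M.inv().apply(W(p,q)[0]-s["position"])
    c,n=np.cos(p[2]),np.sin(p[2]);t=0 if tilt is None else tilt
    D=R.from_matrix(np.c_[[-c,-n,0],[-n,c,0],[0,0,-1]])*R.from_rotvec([0,-t,0])
    return d.round(1),(M.inv()*D).as_rotvec().round(4)
E
python3 - <<'E'
from h import *
nrm=np.array([-.259,0,.966])
print(need(np.array([-105,-60,88])+110*nrm,tilt=.2618))
E
```

```text
(array([-468.8,  315.1,   36.6]), array([ 0.0022, -0.2619,  0.0011]))
```

{"fn": "send_rows", "kwargs": {"series": [[[-39,26,3],[0,0,0],0],[[-39,26,3],[0,0,0],0],[[-39,26,3],[0,0,0],0],[[-39,26,3],[0,0,0],0],[[-39,26,3],[0,0,0],0],[[-39,26,3],[0,0,0],0],[[-39,26,3],[0,0,0],0],[[-39,26,3],[0,0,0],0]]}}

```text
clock: 0.9
position: [403.2, -328.8, 207.0]
ee_rot: [-0.12, 0.993, 0.0, -0.0]
contact_force: [0.7, -0.4, -0.9]
gripper_width: -0.1
grasp_force: 0.0
```

{"fn": "send_rows", "kwargs": {"series": [[[-39,26,3],[0,0,0],0],[[-39,26,3],[0,0,0],0],[[-39,26,3],[0,0,0],0],[[-39,26,3],[0,0,0],0],[[0,0,0],[0,-0.131,0],0],[[0,0,0],[0,-0.131,0],0],[[0,0,0],[0,0,0],0],[[0,0,0],[0,0,0],0]]}}

```text
clock: 1.7
position: [528.7, -192.6, 195.5]
ee_rot: [-0.119, 0.984, 0.016, 0.129]
contact_force: [0.6, -0.4, 0.1]
gripper_width: -0.3
grasp_force: 0.0
```

```bash
python3 - <<'E'
from h import *
from bench import get_image
import cv2,pickle
nrm=np.array([-.259,0,.966])
print(need(np.array([-105,-60,88])+110*nrm,tilt=.2618),monitor.read_state()["gripper_width"])
k=camera_info("wrist");im=get_image("wrist");pickle.dump(k,open("w1.pkl","wb"))
cv2.imwrite("pics/w1.png",im[:,:,::-1]);cv2.imwrite("pics/w1b.png",cv2.resize(im[:,:,::-1],(800,600),interpolation=cv2.INTER_CUBIC))
E
```

```text
(array([-1. ,  3.7,  1.5]), array([ 0.0002, -0.0006,  0.0012])) -0.3173051094666172
```

View pics/w1b.png

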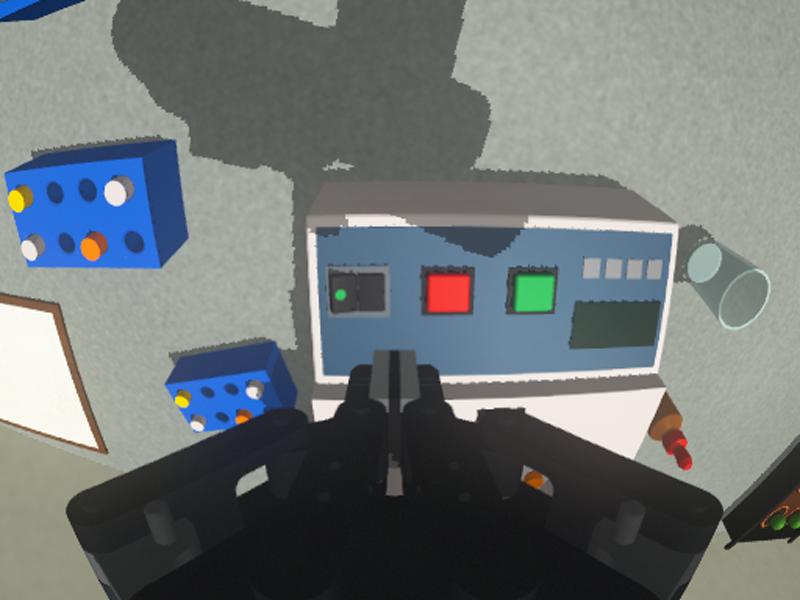

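The wrist view shows the green dot at (340,295), red key top at (448,293) and green key top at (534,293), in 800x600 pixels, all clear. I'll refit the pose using this view.

```bash
python3 - <<'E'
from h import *
import pickle
k=pickle.load(open("w1.pkl","rb"))
def pw(X):
    x=(k["R"]@X.T).T+k["t"];rho=np.hypot(x[:,0],x[:,1]);r=k["intrinsics"][0,0]*np.arctan2(rho,x[:,2])
    return x[:,:2]/rho[:,None]*r[:,None]+k["intrinsics"][:2,2]
q=np.array([[-106.8,15,94.8],[-106.8,-35,94.8],[-107,-95.5,95.2]])
uw=np.array([[534,293],[448,293],[340,295]])/1.5625-.2
p0=np.load("p.npy");print((pw(W(p0,q))-uw).round(2))
r=least_squares(lambda p:(pw(W(p,q))-uw).ravel(),p0);print(p0,r.x,r.fun.round(2))
np.save("p.npy",r.x)
nrm=np.array([-.259,0,.966]);rk=np.array([-105,-99,88])
for h in(40,12): print(need(rk+h*nrm,tilt=.2618))
E
```

```text
[[-1.47  0.93]
 [-1.8   0.84]
 [-2.5  -0.5 ]]
[ 6.44528649e+02 -9.87365380e+01  2.39265469e-01] [ 6.42904912e+02 -9.59553271e+01  2.52621447e-01] [ 0.47 -0.14  0.13  0.4  -0.57 -0.13]
(array([ -0.8, -33.6,  71.5]), array([-0.0035, -0.0004, -0.0114]))
(array([ -0.8, -33.5,  99.5]), array([-0.0035, -0.0004, -0.0114]))
```

{"fn": "send_rows", "kwargs": {"series": [[[0,-17,35],[0,0,0],0],[[0,-17,36],[0,0,0],0],[[0,0,12],[0,0,0],0],[[0,0,10],[0,0,0],0],[[0,0,3],[0,0,0],0],[[0,0,0],[0,0,0],0]]}}

```text
clock: 2.35
position: [561.8, -219.0, 103.2]
ee_rot: [-0.12, 0.984, 0.016, 0.13]
contact_force: [0.0, 0.0, 0.2]
gripper_width: -0.2
grasp_force: 0.0
```

```bash
python3 - <<'E'
from h import *
print(monitor.read_state()["contact_force"]); print(need(np.array([-105,-99,88]),tilt=.2618))
E
```

```text
[0.04605986 0.01046203 0.15024871]
(array([-0.2, -0. , 15.8]), array([-0.0033,  0.0008, -0.0104]))
```

Height 15.8 mm above the panel, no contact yet.

{"fn": "send_rows", "kwargs": {"series": [[[0,0,3],[0,0,0],0],[[0,0,2],[0,0,0],0],[[0,0,2],[0,0,0],0],[[0,0,0],[0,0,0],0]]}}

```text
clock: 2.75
position: [563.1, -218.9, 95.9]
ee_rot: [-0.119, 0.984, 0.016, 0.13]
contact_force: [-1.1, 0.0, -0.2]
gripper_width: 0.2
grasp_force: 0.0
```

{"fn": "send_rows", "kwargs": {"series": [[[0,0,1],[0,0,0],0],[[0,0,1],[0,0,0],0],[[0,0,1],[0,0,0],0],[[0,0,0],[0,0,0],0]]}}

```text
clock: 3.15
position: [564.0, -219.4, 94.2]
ee_rot: [-0.119, 0.984, 0.015, 0.13]
contact_force: [-3.3, -0.7, 5.9]
gripper_width: 0.1
grasp_force: 3.6
```

{"fn": "send_rows", "kwargs": {"series": [[[0,0,1],[0,0,0],0],[[0,0,0],[0,0,0],0]]}}

```text
clock: 3.35
position: [564.2, -218.8, 92.1]
ee_rot: [-0.119, 0.984, 0.016, 0.13]
contact_force: [-1.0, 0.0, -0.0]
gripper_width: -0.1
grasp_force: 0.0
```

It built to 6 N and then dropped, so the rocker tipped. I'll back off and check it by picture.

{"fn": "send_rows", "kwargs": {"series": [[[0,0,1],[0,0,0],0],[[0,0,1],[0,0,0],0],[[0,0,-30],[0,0,0],0],[[0,30,-40],[0,0,0],0],[[0,0,-30],[0,0,0],0],[[0,0,0],[0,0,0],0]]}}

```text
clock: 3.95
position: [534.2, -195.8, 191.7]
ee_rot: [-0.12, 0.984, 0.014, 0.134]
contact_force: [-0.0, -0.6, 0.3]
gripper_width: -0.1
grasp_force: 0.0
```

```bash
python3 - <<'E'
from h import *
from bench import get_image
import cv2
im=get_image("wrist")[:,:,::-1];cv2.imwrite("pics/w2.png",im)
b=cv2.imread("pics/w1.png")
cv2.imwrite("pics/w2b.png",np.hstack([cv2.resize(i[140:260,190:380],(380,240),interpolation=cv2.INTER_CUBIC) for i in(b,im)]))
# lid waypoints: contact d=186 o=14, TCP 10mm behind (+x)
def L(a,d=186,o=14,b=10): return np.array([130-d*np.cos(a)+o*np.sin(a)+b,0,122+d*np.sin(a)+o*np.cos(a)])
p=np.load("p.npy")
print(need(L(1.0)+[30,0,60],tilt=0))
for a in(1.0,.8,.6,.4,.2,.1,0,): print(a,L(a).round())
E
```

```text
(array([-245.5,   71.1,  -95.8]), array([-0.0034,  0.2668, -0.011 ]))
1.0 [ 51.   0. 286.]
0.8 [ 20.   0. 265.]
0.6 [ -6.   0. 239.]
0.4 [-26.   0. 207.]
0.2 [-40.   0. 173.]
0.1 [-44.   0. 154.]
0 [-46.   0. 136.]
```

View pics/w2b.png

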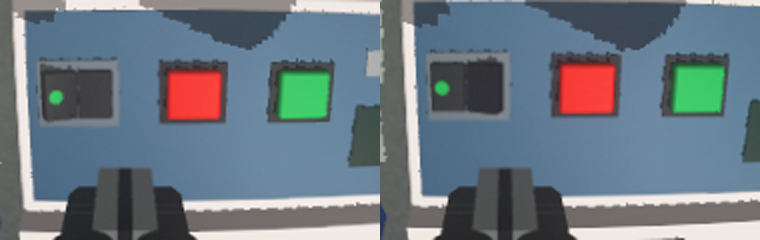

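The right half now lies flat and the left half is raised, so the rocker is on. Next I go up and over, behind the lid's lip.

{"fn": "send_rows", "kwargs": {"series": [[[0,0,0],[0,0.133,-0.005],0],[[0,0,0],[0,0.134,-0.005],0],[[0,0,-42],[0,0,0],0],[[0,0,-42],[0,0,0],0],[[0,0,-42],[0,0,0],0],[[0,0,-42],[0,0,0],0],[[0,0,0],[0,0,0],0]]}}

```text
clock: 4.7
position: [535.7, -196.1, 359.9]
ee_rot: [-0.125, 0.992, -0.003, 0.003]
contact_force: [-0.1, 0.4, -0.5]
gripper_width: -0.2
grasp_force: 0.0
```

{"fn": "send_rows", "kwargs": {"series": [[[-42,14,0],[0,0,0],0],[[-42,14,0],[0,0,0],0],[[-42,14,0],[0,0,0],0],[[-43,14,0],[0,0,0],0],[[-43,14,0],[0,0,0],0],[[0,0,0],[0,0,0],0],[[0,0,0],[0,0,0],0]]}}

```text
clock: 5.4
position: [721.9, -73.9, 348.8]
ee_rot: [-0.126, 0.992, -0.001, -0.006]
contact_force: [-0.1, 0.0, -0.4]
gripper_width: -0.1
grasp_force: 0.0
```

```bash
python3 - <<'E'
from h import *
from bench import get_image
import cv2
print(monitor.read_state()["contact_force"],need([71,0,300],tilt=0))
im=get_image("scene")[90:290,140:330,::-1]
cv2.imwrite("pics/s2.png",cv2.resize(im,None,fx=3,fy=3,interpolation=cv2.INTER_CUBIC))
E
```

```text
[-0.05600111  0.01384141 -0.3890499 ] (array([10.4, -1.6, 49. ]), array([ 0.0002, -0.0113, -0.0008]))
```

View pics/s2.png

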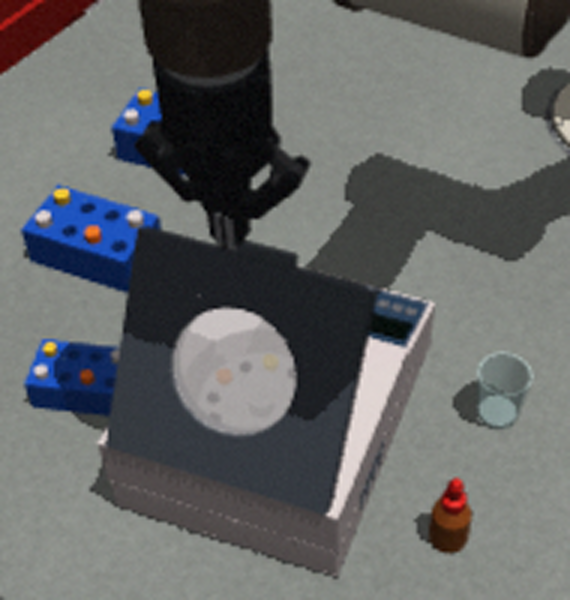

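```bash
python3 - <<'E'
from h import *
p=np.load("p.npy");s=monitor.read_state();print(s["position"],s["joints"],s["joint_vel"].round(3))
f=lambda X:((proj("scene",np.atleast_2d(X))-[140,90])*3).round().tolist()
print("tcp",f(s["position"]))
for a in(.8,.85,.9,.95,1.0,1.05):
    print(a,f(W(p,[[130-d*np.cos(a)+14*np.sin(a),y,122+d*np.sin(a)+14*np.cos(a)] for d,y in((203,35),(203,-35),(190,105),(190,-105))])))
E
```

```text
[721.19485132 -74.81934474 350.85885286] [ 0.11961572  0.53482307  0.53870483  0.0018331  -1.58343045 -1.43948584] [-0.014 -0.049  0.003  0.006 -0.002 -0.001]
tcp [[229.0, 239.0]]
0.8 [[311.0, 243.0], [234.0, 223.0], [386.0, 278.0], [156.0, 218.0]]
0.85 [[307.0, 244.0], [230.0, 224.0], [383.0, 280.0], [152.0, 219.0]]
0.9 [[304.0, 246.0], [226.0, 225.0], [380.0, 282.0], [147.0, 221.0]]
0.95 [[300.0, 248.0], [221.0, 228.0], [378.0, 284.0], [142.0, 223.0]]
1.0 [[296.0, 251.0], [217.0, 230.0], [375.0, 288.0], [137.0, 225.0]]
1.05 [[292.0, 255.0], [212.0, 234.0], [371.0, 291.0], [132.0, 228.0]]
```

```bash
python3 - <<'E'
from h import *
def L(a,d=186,o=14,b=10): return np.array([130-d*np.cos(a)+o*np.sin(a)+b,0,122+d*np.sin(a)+o*np.cos(a)])
print(need(L(1.1)+[4,0,6],tilt=0))
A=np.r_[np.arange(1.1,.09,-.1),0.03,-.02]
P=np.array([L(a) for a in A]);print(np.c_[A[1:],-np.diff(P[:,0]),-np.diff(P[:,2])].round(2))
E
```

```text
(array([ 8.5, -0.9, 50.8]), array([-0.0007, -0.0089, -0.0017]))
[[ 1.   16.82  8.04]
 [ 0.9  15.94  9.68]
 [ 0.8  14.89 11.22]
 [ 0.7  13.7  12.65]
 [ 0.6  12.37 13.95]
 [ 0.5  10.91 15.12]
 [ 0.4   9.35 16.13]
 [ 0.3   7.69 16.99]
 [ 0.2   5.96 17.67]
 [ 0.1   4.16 18.17]
 [ 0.03  1.82 12.93]
 [-0.02  0.75  9.3 ]]
```

{"fn": "send_rows", "kwargs": {"series": [[[4,0,25],[0,-0.009,0],0],[[4,0,26],[0,0,0],0],[[0,0,0],[0,0,0],0],[[8,0,4],[0,0,0],0],[[8,0,4],[0,0,0],0],[[8,0,5],[0,0,0],0],[[8,0,5],[0,0,0],0],[[0,0,0],[0,0,0],0]]}}

```text
clock: 6.25
position: [681.7, -85.8, 286.4]
ee_rot: [-0.125, 0.992, -0.001, 0.003]
contact_force: [-0.0, -0.2, 0.0]
gripper_width: -0.1
grasp_force: 0.0
```

```bash
cat > chk.py <<'E'
from h import *
def L(a,d=186,o=14,b=10): return np.array([130-d*np.cos(a)+o*np.sin(a)+b,0,122+d*np.sin(a)+o*np.cos(a)])
s=monitor.read_state();p=np.load("p.npy");v=s["position"]-W(p,[0,0,0])[0]
c,n=np.cos(p[2]),np.sin(p[2]);print("cent",(c*v[0]+n*v[1]).round(1),(-n*v[0]+c*v[1]).round(1),v[2].round(1),s["contact_force"].round(1))
for a in(.9,.8,.6,.4,.2,.0): print(a,*need(L(a),tilt=0))
E
python3 chk.py
```

```text
cent 40.1 0.2 286.4 [-0.  -0.2  0. ]
0.9 [ 4.8 -0.1  9.9] [-0.0019  0.0058 -0.0029]
0.8 [19.8 -0.2 21.1] [-0.0019  0.0058 -0.0029]
0.6 [46.  -0.2 47.5] [-0.0019  0.0058 -0.0029]
0.4 [66.4 -0.2 78.7] [-0.0019  0.0058 -0.0029]
0.2 [ 80.3  -0.2 113.2] [-0.0019  0.0058 -0.0029]
0.0 [ 8.700e+01 -1.000e-01  1.499e+02] [-0.0019  0.0058 -0.0029]
```

{"fn": "send_rows", "kwargs": {"series": [[[5,0,8],[0,0,0],0],[[7,0,6],[0,0,0],0],[[8,0,7],[0,0,0],0],[[0,0,0],[0,0,0],0]]}}

```text
clock: 6.65
position: [661.9, -90.3, 262.9]
ee_rot: [-0.125, 0.992, -0.0, 0.001]
contact_force: [-0.0, 0.6, -0.8]
gripper_width: 0.2
grasp_force: 0.0
```

{"fn": "send_rows", "kwargs": {"series": [[[7,0,6],[0,0,0],0],[[7,0,7],[0,0,0],0],[[6,0,7],[0,0,0],0],[[6,0,7],[0,0,0],0]]}}

```text
clock: 7.05
position: [637.8, -96.3, 235.3]
ee_rot: [-0.125, 0.992, -0.0, 0.002]
contact_force: [0.7, 0.7, -0.4]
gripper_width: -0.3
grasp_force: 0.5
```

```bash
python3 chk.py
```

```text
cent -5.1 1.0 235.3 [ 0.7  0.7 -0.4]
0.9 [-40.6  -1.  -40.9] [-0.0012  0.0042 -0.0019]
0.8 [-25.6  -1.  -29.8] [-0.0012  0.0042 -0.0019]
0.6 [ 0.5 -1.  -3.3] [-0.0012  0.0042 -0.0019]
0.4 [20.9 -1.  27.9] [-0.0012  0.0042 -0.0019]
0.2 [34.7 -1.  62.5] [-0.0012  0.0042 -0.0019]
0.0 [41.4 -0.9 99.1] [-0.0012  0.0042 -0.0019]
```

```bash
python3 - <<'E'
from bench import get_image
import cv2
im=get_image("scene")[90:290,140:330,::-1]
cv2.imwrite("pics/s3.png",cv2.resize(im,None,fx=3,fy=3,interpolation=cv2.INTER_CUBIC))
E
```

```text
(no output)
```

View pics/s3.png

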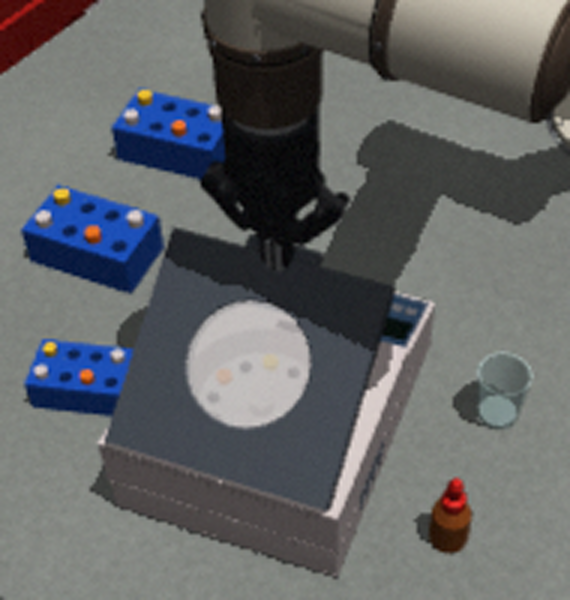

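The lid is following; the fingertips sit on it just behind the lip, at about (273,265). I'll continue along the arc.

{"fn": "send_rows", "kwargs": {"series": [[[6,-0.5,7],[0,0,0],0],[[5,-0.5,7],[0,0,0],0],[[5,0,7],[0,0,0],0],[[5,0,7],[0,0,0],0],[[4,0,8],[0,0,0],0],[[4,0,9],[0,0,0],0],[[3,0,9],[0,0,0],0],[[2,0,8],[0,0,0],0]]}}

```text
clock: 7.9
position: [604.7, -105.9, 173.1]
ee_rot: [-0.125, 0.992, -0.0, 0.001]
contact_force: [-0.4, -1.1, 2.2]
gripper_width: 0.1
grasp_force: 1.0
```

{"fn": "send_rows", "kwargs": {"series": [[[3,0,8],[0,0,0],0],[[2,0,8],[0,0,0],0],[[2,0,8],[0,0,0],0],[[0,0,0],[0,0,0],0]]}}

```text
clock: 8.3
position: [598.1, -107.4, 148.5]
ee_rot: [-0.125, 0.992, -0.0, 0.001]
contact_force: [0.2, 0.8, 1.6]
gripper_width: -0.0
grasp_force: 0.3
```

```bash
python3 chk.py
```

```text
cent -46.3 0.1 148.5 [0.2 0.8 1.6]
0.9 [ -81.8    0.  -127.8] [-0.0005  0.0015 -0.0022]
0.8 [ -66.9    0.  -116.6] [-0.0005  0.0015 -0.0022]
0.6 [-40.8  -0.  -90. ] [-0.0005  0.0015 -0.0022]
0.4 [-20.5  -0.1 -58.8] [-0.0005  0.0015 -0.0022]
0.2 [ -6.8  -0.1 -24.2] [-0.0005  0.0015 -0.0022]
0.0 [-0.2 -0.1 12.5] [-0.0005  0.0015 -0.0022]
```

{"fn": "send_rows", "kwargs": {"series": [[[0,0,4],[0,0,0],0],[[0,0,3],[0,0,0],0],[[0,0,2],[0,0,0],0],[[0,0,0],[0,0,0],0]]}}

```text
clock: 8.7
position: [599.0, -107.5, 140.6]
ee_rot: [-0.125, 0.992, -0.0, 0.002]
contact_force: [0.2, 0.5, -0.2]
gripper_width: 0.2
grasp_force: 0.0
```

{"fn": "send_rows", "kwargs": {"series": [[[0,0,1.5],[0,0,0],0],[[0,0,1.5],[0,0,0],0],[[0,0,0],[0,0,0],0]]}}

```text
clock: 9.0
position: [599.2, -107.3, 137.6]
ee_rot: [-0.125, 0.992, -0.0, 0.002]
contact_force: [0.6, 0.5, -0.6]
gripper_width: 0.2
grasp_force: 0.0
```

{"fn": "send_rows", "kwargs": {"series": [[[0,0,1.5],[0,0,0],0],[[0,0,1.5],[0,0,0],0],[[0,0,0],[0,0,0],0]]}}

```text
clock: 9.3
position: [599.3, -107.4, 136.1]
ee_rot: [-0.125, 0.992, -0.001, 0.002]
contact_force: [-2.2, 1.4, 6.2]
gripper_width: -0.3
grasp_force: 2.9
```

{"fn": "send_rows", "kwargs": {"series": [[[0,0,1],[0,0,0],0],[[0,0,1],[0,0,0],0],[[0,0,0],[0,0,0],0]]}}

```text
clock: 9.6
position: [599.3, -107.4, 136.0]
ee_rot: [-0.126, 0.992, -0.001, 0.003]
contact_force: [-5.6, 1.1, 14.5]
gripper_width: -0.2
grasp_force: 6.6
```

It hits a hard stop at z = 136 with 14 N, so the lid is shut. I'll lift off, check, and work out the move to the start key.

{"fn": "send_rows", "kwargs": {"series": [[[0,0,-10],[0,0,0],0],[[0,0,-40],[0,0,0],0],[[0,0,-40],[0,0,0],0],[[30,0,0],[0,-0.131,0],0],[[40,0,0],[0,-0.131,0],0],[[0,0,0],[0,0,0],0]]}}

```text
clock: 10.2
position: [515.7, -125.3, 209.8]
ee_rot: [-0.121, 0.985, 0.019, 0.123]
contact_force: [-0.4, 0.4, -1.3]
gripper_width: -0.5
grasp_force: 0.0
```

```bash
python3 chk.py|head -1; python3 - <<'E'
from h import *
from bench import get_image
import cv2,pickle
for h in(40,12):print(need(np.array([-105,15,88])+h*np.array([-.259,0,.966]),tilt=.2618))
s=get_image("scene")[90:290,140:330,::-1]
k=camera_info("wrist");pickle.dump(k,open("w3.pkl","wb"));w=get_image("wrist")[:,:,::-1]
cv2.imwrite("pics/c4.png",np.hstack([cv2.resize(s,(380,400),interpolation=cv2.INTER_CUBIC),cv2.resize(w[100:300,150:360],(420,400),interpolation=cv2.INTER_CUBIC)]))
E
```

```text
cent -130.5 3.4 209.8 [-0.4  0.4 -1.3]
(array([ 5.9, 11.1, 84.4]), array([ 0.0055, -0.0129, -0.0083]))
(array([  5.5,  10.9, 112.4]), array([ 0.0055, -0.0129, -0.0083]))
```

View pics/c4.png

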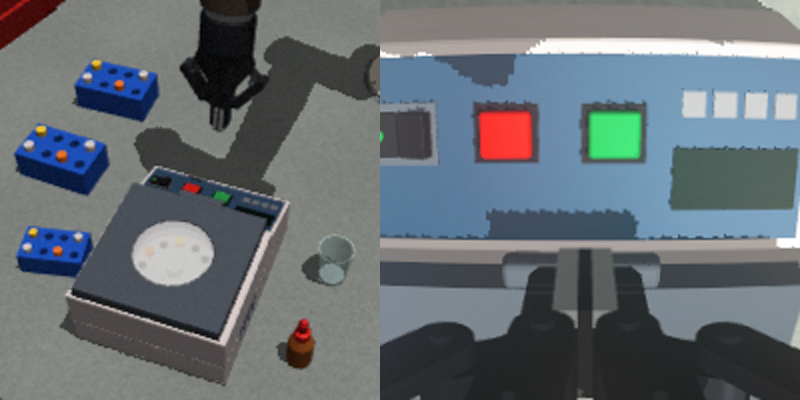

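The lid is shut flat, and the rack, beaker and bottle are undisturbed. Now the start key.

{"fn": "send_rows", "kwargs": {"series": [[[6,11,0],[0,-0.012,-0.008],0],[[0,0,40],[0,0,0],0],[[0,0,40],[0,0,0],0],[[0,0,20],[0,0,0],0],[[0,0,6],[0,0,0],0],[[0,0,0],[0,0,0],0]]}}

```text
clock: 10.9
position: [552.7, -108.1, 113.6]
ee_rot: [-0.128, 0.982, 0.016, 0.137]
contact_force: [-0.2, -1.3, 0.1]
gripper_width: 0.2
grasp_force: 0.0
```

```bash
python3 - <<'E'
from h import *
print(monitor.read_state()["contact_force"]); print(need(np.array([-105,15,88]),tilt=.2618))
E
```

```text
[-0.22049662 -1.31610832  0.0754772 ]
(array([21.1,  4.4, 20.6]), array([-0.0018,  0.0157,  0.0072]))
```

{"fn": "send_rows", "kwargs": {"series": [[[10,2,0],[0,0,0],0],[[11,2,0],[0,0.015,0],0],[[0,0,0],[0,0,0],0],[[0,0,0],[0,0,0],0]]}}

```text
clock: 11.3
position: [530.6, -109.8, 109.2]
ee_rot: [-0.128, 0.983, 0.015, 0.131]
contact_force: [0.4, 0.0, -0.8]
gripper_width: -0.2
grasp_force: 0.0
```

```bash
python3 - <<'E'
from h import *
print(monitor.read_state()["contact_force"]); print(need(np.array([-105,15,88]),tilt=.2618))
E
```

```text
[ 0.43152276  0.01373766 -0.8423562 ]
(array([-1.4,  0.4, 22.4]), array([-0.0023,  0.003 ,  0.0067]))
```

{"fn": "send_rows", "kwargs": {"series": [[[-1,0,8],[0,0,0],0],[[0,0,5],[0,0,0],0],[[0,0,2],[0,0,0],0],[[0,0,0],[0,0,0],0]]}}

```text
clock: 11.7
position: [535.2, -108.5, 93.3]
ee_rot: [-0.128, 0.983, 0.015, 0.13]
contact_force: [-0.1, -0.7, -0.1]
gripper_width: 0.1
grasp_force: 0.0
```

{"fn": "send_rows", "kwargs": {"series": [[[0,0,1],[0,0,0],0],[[0,0,1],[0,0,0],0],[[0,0,1],[0,0,0],0],[[0,0,0],[0,0,0],0]]}}

```text
clock: 12.1
position: [536.1, -108.3, 91.3]
ee_rot: [-0.128, 0.983, 0.015, 0.13]
contact_force: [-0.9, 0.2, 2.5]
gripper_width: 0.2
grasp_force: 1.5
```

```bash
python3 - <<'E'
from h import *
print(monitor.read_state()["contact_force"]); print(need(np.array([-105,15,88]),tilt=.2618))
E
```

```text
[-0.9329985   0.20667217  2.46042372]
(array([-0.6,  0.3,  3.5]), array([-0.0019,  0.0014,  0.0066]))
```

{"fn": "send_rows", "kwargs": {"series": [[[0,0,1],[0,0,0],0],[[0,0,1],[0,0,0],0],[[0,0,0],[0,0,0],0]]}}

```text
clock: 12.4
position: [536.6, -108.2, 89.3]
ee_rot: [-0.128, 0.983, 0.015, 0.13]
contact_force: [-1.4, 1.0, 4.4]
gripper_width: -0.0
grasp_force: 2.3
```

{"fn": "send_rows", "kwargs": {"series": [[[0,0,1],[0,0,0],0],[[0,0,1],[0,0,0],0],[[0,0,0],[0,0,0],0]]}}

```text
clock: 12.7
position: [536.7, -108.2, 89.0]
ee_rot: [-0.128, 0.983, 0.015, 0.13]
contact_force: [-9.1, 1.2, 15.9]
gripper_width: 0.2
grasp_force: 9.0
```

The key is fully in (16 N against its stop). I'll release straight back and check.

{"fn": "send_rows", "kwargs": {"series": [[[0,0,-6],[0,0,0],0],[[0,0,-20],[0,0,0],0],[[0,0,-40],[0,0,0],0],[[0,0,-40],[0,0,0],0],[[0,0,0],[0,0,0],0],[[0,0,0],[0,0,0],0],[[0,0,0],[0,0,0],0],[[0,0,0],[0,0,0],0]]}}

```text
clock: 13.5
position: [509.7, -114.7, 187.9]
ee_rot: [-0.128, 0.983, 0.015, 0.129]
contact_force: [0.2, -0.2, 0.1]
gripper_width: -0.1
grasp_force: 0.0
```

```bash
python3 - <<'E'
from bench import get_image
import cv2,numpy as np
s=get_image("scene")[90:290,140:330,::-1];w=get_image("wrist")[:,:,::-1]
cv2.imwrite("pics/c5.png",np.hstack([cv2.resize(s,(380,400),interpolation=cv2.INTER_CUBIC),cv2.resize(w[100:300,150:360],(420,400),interpolation=cv2.INTER_CUBIC)]))
E
```

```text
(no output)
```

View pics/c5.png

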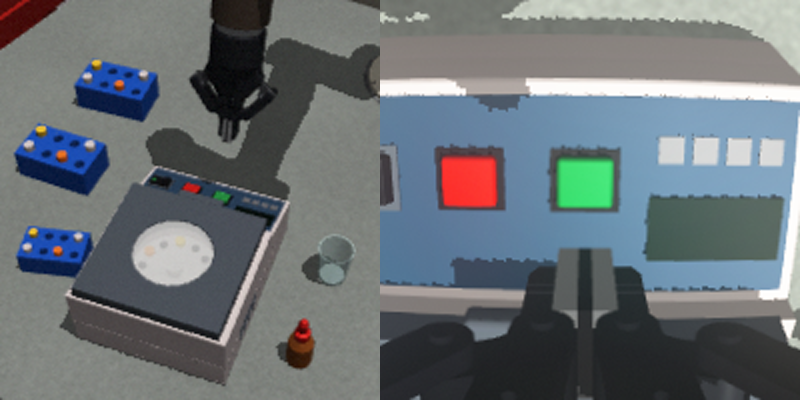

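The lid is shut, both keys are up, the loose things are where they were, and the gripper is clear.

```bash
python3 -c "
from bench import job_done;print(job_done())"
```

```text
the job is handed in; nothing more can be done
None
```

The centrifuge is switched on, its lid is clicked shut, and the start key was pressed fully in and came back up. The stop key, tube rack, beaker and dropper bottle were not touched, and the job was handed in at about 13.5 s on the robot's clock.

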